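Stir the lot of ceramic balls before sampling

ROBOT

A 6-joint arm with a two-finger parallel gripper is mounted at the origin on the work surface. World frame = base frame: x ahead of the robot, y to its left, z up, the work surface at z = 0. Lengths are in m, angles in rad, forces in N, time in s.
With the tool pointing down it reaches from about 0.35 to 1 m from the base axis. Payload 7.1 kg.
Tool frame: the origin (TCP) lies between the finger pads; the fingertips stand 22 mm ahead of it and the grasp point (between the pads) lies 3 mm ahead of it; x points along the fingers, y is the direction in which the jaws open and shut, and the axes are right-handed (so a half turn about x gives the same grasp; the last joint's range is limited). The gripper opens to 85 mm and grips with 20 to 120 N. Pads are 22 mm wide; open, the fingers measure 114 mm over their backs; the gripper's body (76 mm by 85 mm) begins 54 mm behind the grasp point. The pads swing forward as they close: fully open they stand 13 mm farther back than shut.
Start: joints at [-1.156, 0.423, 1.63, -0, 1.089, -0.019], TCP at [0.263, -0.567, 0.253] pointing down, gripper open.
Joint ranges: [-3, 3], [-0.9, 2.11], [0.09, 2.58], [-1.31, 4.45], [0.11, 2.69], [-2.54, 2.54]. Speed limits (rad/s): [2.39, 2.39, 3.01, 3.14, 3.14, 3.14].

INTERFACE

Orientations are given as a rotation vector (axis times angle).
In Python, from rig import manip gives the robot as it stands. The module is installed in compiled form; this text tells all that it offers. Calls block until the motion is done:
- manip.move_to(position, orientation): joint-space move of the TCP to a pose.
- manip.servo_line(position, orientation=None, rate=0.15): straight line of the TCP; orientation=None keeps the orientation; rate is the mean speed in m/s.
- manip.set_joints(angles): joint-space move.
- manip.command_gripper(opening, f_grip=None): finger opening in m; f_grip is the grip in N (None keeps the last); returns when the fingers have stopped.
- manip.hold(seconds).
- manip.solve_ik(position, orientation): joint angles nearest the present ones, or None.
- manip.camera(name): name is "scene" or "top" or "wrist"; returns a dict with "image" (420x560x3 uint8, red, green, blue), "fx", "fy", "cx", "cy" (pixels), "cam_to_world" (4x4, takes a point from camera to world coordinates); the wrist camera has in their place "mount" (4x4, takes a point from camera to tool coordinates, whose origin is the TCP and whose axes are the tool frame's). Camera axes: x right, y down, z forward; pixel columns grow to the right and rows downward; lengths in m; the calibration is good to about 2 mm. A picture is of the moment at which its call begins: read the wrist's pose just before it. There is no depth.
A pose or a line that the arm cannot do raises manip.IKError and nothing moves.
- manip.sign_off(): hands the job in, once; it reports no verdict.
Readings, each from a call of its own:
- manip.get_time(): time.
- manip.get_joint_positions(): joint angles.
- manip.get_joint_vel(): joint speeds.
- manip.get_tau(): joint torques, N m.
- manip.get_position(): TCP position.
- manip.get_ee_rot(): TCP orientation.
- manip.get_contact_force(): force on the tool from outside, world axes, zero at the start.
- manip.get_torque(): the same for the moment, N m.
- manip.get_width(): finger opening in m.
Only numpy, scipy, OpenCV 4.12 (cv2) and the standard library are available. Lean on these libraries where they do the work, as an engineer would, in place of code of your own. Each camera call takes 0.05 s, during which the arm holds its last target. There are 200 camera calls.

TASK

Mix the lot of ceramic balls before some are drawn for measuring: take the tall stirrer by its rod and, starting at the side of the pot nearest the robot, stir two full rounds clockwise as seen from above, with the foot down among the balls about half-way between the pot's middle and its wall, pushing them along. Keep every ball in the pot, and finish by standing the stirrer upright on the round black pad, its foot wholly on the pad.

Things in the scene. Friction and masses are not known exactly. Their poses are not given: they have to be found in the camera images.
- stirrer_mid (a point): Tall stirrer: bare steel rod 16 mm thick on a weighted foot (26 mm across, 34 mm high, flat below, tapering to the rod by 42 mm), 150 mm tall, about 160 g, standing upright on the bench. This point: on its axis, half-way up, 75 mm above the underside; z is up the rod. Grip the rod 50 to 145 mm above the underside. A like stub only 75 mm tall stands near it and is not used.
- stirrer_foot (a point): Centre of the flat underside of the tall stirrer's foot, 75 mm below stirrer_mid along the axis.
- pot: Wide straight-walled round aluminium pot with the balls, fixed to the bench: 158 mm outside, 150 mm inside diameter, rim 55 mm and inner floor 5 mm above the bench. Origin: centre of its underside. Its x axis points to its far side, away from the robot (along the world's x), y to the robot's left. A smaller empty cup stands elsewhere.
- pad: Flat round black rubber pad, 90 mm in diameter and 4 mm thick, fixed on the bench. Origin: centre of its underside.
- ball0_center (a point): Centre of one of the six loose white ceramic balls, 22 mm in diameter, 21 g, polished and slippery, in the pot. At the start all six lie in one layer on the pot's floor, gathered in its far half, so that the near side is free for the foot.
- ball1_center (a point): Centre of one of the six loose white ceramic balls, 22 mm in diameter, 21 g, polished and slippery, in the pot.
- ball2_center (a point): Centre of one of the six loose white ceramic balls, 22 mm in diameter, 21 g, polished and slippery, in the pot.
- ball3_center (a point): Centre of one of the six loose white ceramic balls, 22 mm in diameter, 21 g, polished and slippery, in the pot.
- ball4_center (a point): Centre of one of the six loose white ceramic balls, 22 mm in diameter, 21 g, polished and slippery, in the pot.
- ball5_center (a point): Centre of one of the six loose white ceramic balls, 22 mm in diameter, 21 g, polished and slippery, in the pot.
Things that resemble listed ones, but are neither listed nor needed, are in the scene too. What is shaped like the part that bears stirrer_mid but yellow is not meant.

How it is judged:
On the way, in this order (a step that is already met when the one before it is completed fails the run):
1. first round: the stirrer's foot, within 20 mm of the pot's inner floor, is at the pot's near side (15 mm or more off its centre) (horizontal distance between stirrer_foot and pot below 0.072 m and z of stirrer_foot in the frame of pot below 0.025 m and x of stirrer_foot in the frame of pot below -0.015 m), for 0.04 s.
2. first round: the stirrer's foot, within 20 mm of the pot's inner floor, is at the pot's left side (15 mm or more off its centre) (horizontal distance between stirrer_foot and pot below 0.072 m and z of stirrer_foot in the frame of pot below 0.025 m and x of stirrer_foot in the frame of pot between -0.01 and 0.01 m and y of stirrer_foot in the frame of pot above 0.015 m), for 0.04 s.
3. first round: the stirrer's foot, within 20 mm of the pot's inner floor, is at the pot's far side (15 mm or more off its centre), and at least one ball has been pushed 15 mm or more from its place (horizontal distance between stirrer_foot and pot below 0.072 m and z of stirrer_foot in the frame of pot below 0.025 m and x of stirrer_foot in the frame of pot above 0.015 m and distance of any of ball0_center, ball1_center, ball2_center, ball3_center, ball4_center, ball5_center from where it was at the start of the episode above 0.015 m), for 0.04 s.
4. first round: the stirrer's foot, within 20 mm of the pot's inner floor, is at the pot's right side (15 mm or more off its centre) (horizontal distance between stirrer_foot and pot below 0.072 m and z of stirrer_foot in the frame of pot below 0.025 m and x of stirrer_foot in the frame of pot between -0.01 and 0.01 m and y of stirrer_foot in the frame of pot below -0.015 m), for 0.04 s.
5. second round: the stirrer's foot, within 20 mm of the pot's inner floor, is at the pot's near side (15 mm or more off its centre) (all of step 1), for 0.04 s.
6. second round: the stirrer's foot, within 20 mm of the pot's inner floor, is at the pot's left side (15 mm or more off its centre) (all of step 2), for 0.04 s.
7. second round: the stirrer's foot, within 20 mm of the pot's inner floor, is at the pot's far side (15 mm or more off its centre) (horizontal distance between stirrer_foot and pot below 0.072 m and z of stirrer_foot in the frame of pot below 0.025 m and x of stirrer_foot in the frame of pot above 0.015 m), for 0.04 s.
8. second round: the stirrer's foot, within 20 mm of the pot's inner floor, is at the pot's right side (15 mm or more off its centre) (all of step 4), for 0.04 s.
9. the second round is closed: the foot, still down in the pot, is back at the near side (all of step 5), for 0.04 s.
At the end, for the whole second after the job is handed in: The tall stirrer stands on the pad, its foot's centre within 32 mm of the pad's centre (so wholly on it) and resting on it (underside less than 9 mm above the bench), within about 10 degrees of upright, and all six balls are in the pot, below its rim (horizontal distance between stirrer_foot and pad below 0.032 m and height (world z) of stirrer_foot below 0.009 m and angle between stirrer_mid's own z axis and vertical below 0.17 rad and horizontal distance between each of ball0_center, ball1_center, ball2_center, ball3_center, ball4_center, ball5_center and pot below 0.075 m and height (world z) of each of ball0_center, ball1_center, ball2_center, ball3_center, ball4_center, ball5_center below 0.055 m); the robot touches nothing.
It also fails if it takes over 69 s, if anything falls off the work surface, if the arm or the gripper's body presses on something with over 40 N, if the wrist force passes 120 N, or if a joint passes its speed limit or range.

## Working session

There is one attempt and no reset: what is moved stays moved. The work goes in short steps, each a Python script; the robot and the scene stay as the last script left them, time stands still between calls to the robot, and variables do not carry over. Pictures are saved under pics/ and viewed, about 8 in all and at most 12, crops included, and the job is handed in when it is done.

```bash
mkdir -p pics; python3 - <<'E'
from rig import manip
import cv2,numpy as np,pickle
d={}
for n in("scene","top"):
    c=manip.camera(n); d[n]=c
    cv2.imwrite(f"pics/{n}0.png",c["image"][:,:,::-1]); print(n,c["fx"],c["cx"],c["cy"],np.round(c["cam_to_world"],3).tolist())
pickle.dump(d,open("cams.pkl","wb"))
print(manip.get_time(),manip.get_ee_rot())
E
```

```text
scene 527.0179255343852 287.83879696318985 212.66367167835264 [[-0.836, 0.361, -0.413, 0.949], [0.549, 0.561, -0.62, 0.569], [0.008, -0.745, -0.667, 0.712], [0.0, 0.0, 0.0, 1.0]]
top 441.7783115970052 280.94853074356666 205.42654229002704 [[-0.016, -0.994, 0.108, 0.442], [-1.0, 0.015, -0.008, -0.031], [0.006, -0.108, -0.994, 0.919], [0.0, 0.0, 0.0, 1.0]]
0.1 [ 1.98172184  0.43817366 -1.98232255]
```

View pics/top0.png

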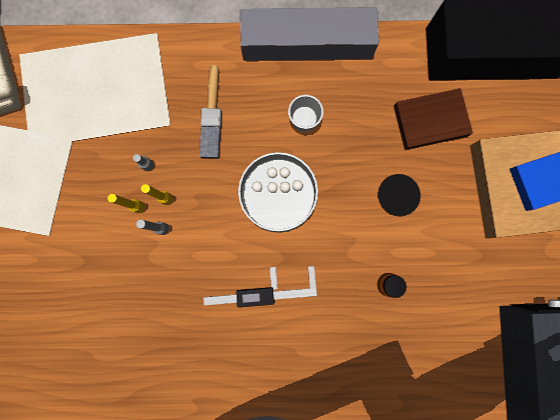

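View pics/scene0.png

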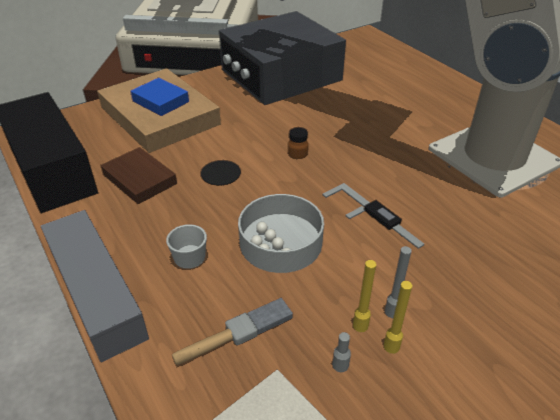

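Top view: the candidates are the steel tall stirrer (top about (141,225), foot about (164,228)), the steel stub ((143,160), short), and two yellow ones ((112,199) and (146,188)). The bare steel tall one fits the description. In the scene view it runs from (404,252) to (394,313). I'll confirm this in an enlarged crop.

```bash
python3 - <<'E'
import cv2,numpy as np
t=cv2.imread("pics/top0.png");s=cv2.imread("pics/scene0.png")
a=cv2.resize(t[140:250,95:195],None,fx=4,fy=4,interpolation=cv2.INTER_CUBIC)
b=cv2.resize(s[240:350,340:440],None,fx=4,fy=4,interpolation=cv2.INTER_CUBIC)
cv2.imwrite("pics/crop1.png",np.hstack([a,b]))
cv2.imwrite("pics/crop2.png",cv2.resize(t[140:245,230:430],None,fx=4,fy=4,interpolation=cv2.INTER_CUBIC))
E
```

```text
(no output)
```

View pics/crop1.png

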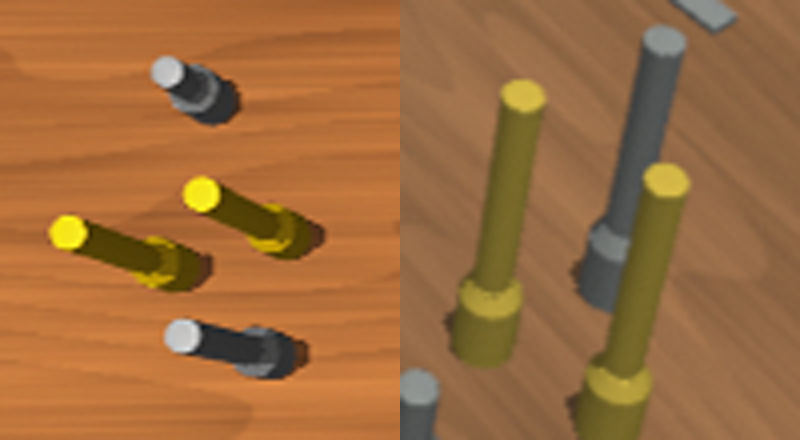

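View pics/crop2.png

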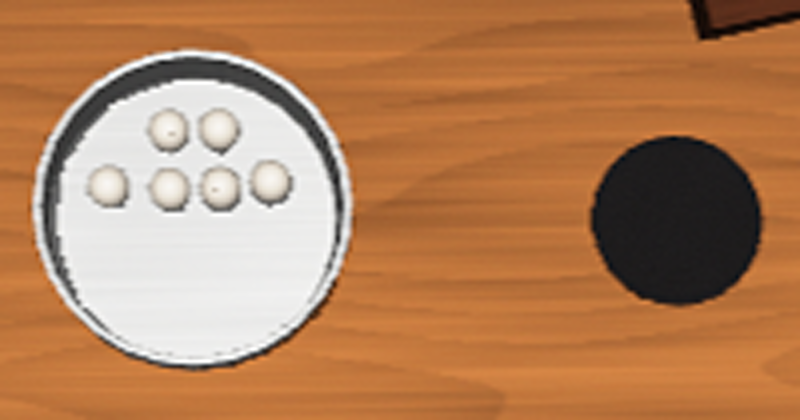

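The crops show the steel tall rod's top at top-view (140.1,223.6) and scene (405.6,249.9). The pot rim is centred at (277.7,192.0) and the pad at (398.9,194.6). All six balls are in the far half of the pot.

```bash
cat > h.py <<'E'
import numpy as np,pickle
d=pickle.load(open("cams.pkl","rb"))
def ray(n,u,v):
    c=d[n];M=c["cam_to_world"];r=M[:3,:3]@[(u-c["cx"])/c["fx"],(v-c["cy"])/c["fy"],1];return M[:3,3],r
def onz(n,u,v,z):
    o,r=ray(n,u,v);return (o+r*(z-o[2])/r[2])
E
python3 - <<'E'
from h import *
from rig import manip
from scipy.spatial.transform import Rotation as R
np.set_printoptions(precision=4,suppress=True)
print("rod top",onz("top",140.1,223.6,.15),"scene",onz("scene",405.6,249.9,.15))
o,r=ray("top",140.1,223.6);p,q=ray("scene",405.6,249.9);s=np.linalg.lstsq(np.c_[r,-q],p-o,rcond=None)[0];print("tri",o+r*s[0],p+q*s[1])
print("pot",onz("top",277.7,192,.055),"w/e",onz("top",237.9,192,.055),onz("top",317.6,192,.055))
print("pad",onz("top",398.9,194.6,.004),onz("scene",221,172.5,.004),"edges",onz("top",377.4,194.6,.004),onz("top",420.1,194.6,.004))
print("scene potL/R",onz("scene",239,227,.055),onz("scene",324,227,.055))
print("yel",onz("top",111.9,197.6,.15),onz("top",145.1,188.4,.15),"stub",onz("top",136.9,157.6,.075))
print("tool R\n",R.from_rotvec(manip.get_ee_rot()).as_matrix())
print(manip.camera("wrist")["mount"],manip.get_width())
E
```

```text
rod top [0.4973 0.2082 0.15  ] scene [0.4994 0.2105 0.15  ]
tri [0.4975 0.209  0.1476] [0.4975 0.209  0.1476]
pot [ 0.5625 -0.0322  0.055 ] w/e [0.5637 0.0464 0.055 ] [ 0.5613 -0.111   0.055 ]
pad [ 0.5603 -0.2858  0.004 ] [ 0.5617 -0.2791  0.004 ] edges [ 0.561  -0.2407  0.004 ] [ 0.5596 -0.3302  0.004 ]
scene potL/R [ 0.6381 -0.057   0.055 ] [0.5085 0.0264 0.055 ]
yel [0.5437 0.2583 0.15  ] [0.5591 0.2006 0.15  ] stub [0.6312 0.2401 0.075 ]
tool R
 [[-0.0006  0.4203 -0.9074]
 [ 0.0013 -0.9074 -0.4203]
 [-1.     -0.0014 -0.    ]]
[[ 0.0001 -0.2961  0.9552 -0.1217]
 [ 1.     -0.0006 -0.0003  0.0007]
 [ 0.0006  0.9552  0.2961 -0.0754]
 [ 0.      0.      0.      1.    ]] 0.08573209840694984
```

Both cameras agree to about 2 mm, and the pot measures 157 mm and the pad 89.5 mm, as they should. The stirrer is near (0.498, 0.209), the pot (0.5625, -0.032) and the pad (0.560, -0.285). I'll grip with the jaws along y, which clears the yellow ones.

```bash
cat >> h.py <<'E'
from rig import manip
from scipy.spatial.transform import Rotation as R
import cv2
O=R.from_matrix(np.array([[0,0,-1],[0,-1,0],[-1,0,0]],float)).as_rotvec()  # columns x=(0,0,-1), y=(0,-1,0), z=(-1,0,0)
POT=np.array([.5625,-.032]);PAD=np.array([.560,-.2845]);ROD=np.array([.498,.209]);G=.118
def look(n,f):
    c=manip.camera(n);cv2.imwrite("pics/"+f,cv2.cvtColor(c["image"],cv2.COLOR_RGB2BGR));return c
E
python3 - <<'E'
from h import *
manip.command_gripper(.045,f_grip=90)
manip.move_to([*ROD,.30],O);print(manip.get_time())
manip.servo_line([*ROD,G],rate=.12);print(manip.get_position(),manip.get_contact_force())
manip.command_gripper(0.0,f_grip=90);print(manip.get_width(),manip.get_time(),manip.get_contact_force())
manip.servo_line([*ROD,G+.09],rate=.12);print(manip.get_width(),manip.get_time(),manip.get_contact_force())
a=look("scene","s1.png")["image"];b=look("top","t1.png")["image"]
z=lambda i:cv2.resize(i,None,fx=2,fy=2)
cv2.imwrite("pics/lift.png",np.hstack([a[130:420,300:500],b[80:370,60:300]])[:,:,::-1])
E
```

```text
3.4833
[0.49843174 0.20916865 0.1186273 ] [-0.16241919 -0.27927     0.13879493]
0.01399551171093892 5.5333 [-1.75672818  0.00738202  6.10076321]
0.013993016167207686 6.4333 [ 0.99776951  0.32248558 -1.53316508]
```

View pics/lift.png

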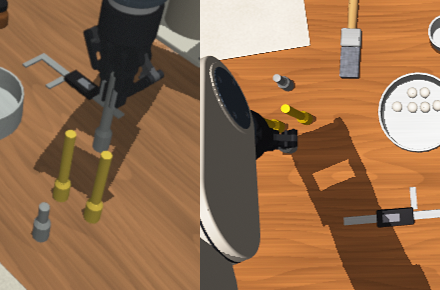

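The stirrer is held: the force dropped by about 1.5 N, its weight, and it hangs upright with its foot near scene (402,270). The yellow ones and the stub are untouched. Next I go over the near side and lower it, then check where the foot sits before stirring.

```bash
python3 - <<'E'
from h import *
n=POT+[-.037,0]
manip.servo_line([*n,G+.09],rate=.15);print(manip.get_time(),manip.get_position(),manip.get_width())
look("scene","s2.png");im=cv2.imread("pics/s2.png")
def pr(p,n="scene"):
    c=d[n];q=np.linalg.inv(c["cam_to_world"])@[*p,1];return c["fx"]*q[0]/q[2]+c["cx"],c["fy"]*q[1]/q[2]+c["cy"]
P=manip.get_position();x,y=P[:2];zf=P[2]-G-.0006
print("foot centre",pr((x,y,zf)),"grip",pr((x,y,zf+.1)))
c=im[110:270,200:340];c=cv2.resize(c,None,fx=4,fy=4,interpolation=cv2.INTER_CUBIC)
for k in(0,.034,.1):
    u,v=pr((x,y,zf+k));cv2.drawMarker(c,(int((u-200)*4),int((v-110)*4)),(0,0,255),0,14)
cv2.imwrite("pics/c2.png",c[:600])
E
```

```text
8.3 [ 0.52540945 -0.03141372  0.20796305] 0.014124156060730163
foot centre (np.float64(298.7906387548564), np.float64(198.47392921725412)) grip (np.float64(300.0940678792434), np.float64(153.5914490839382))
```

View pics/c2.png

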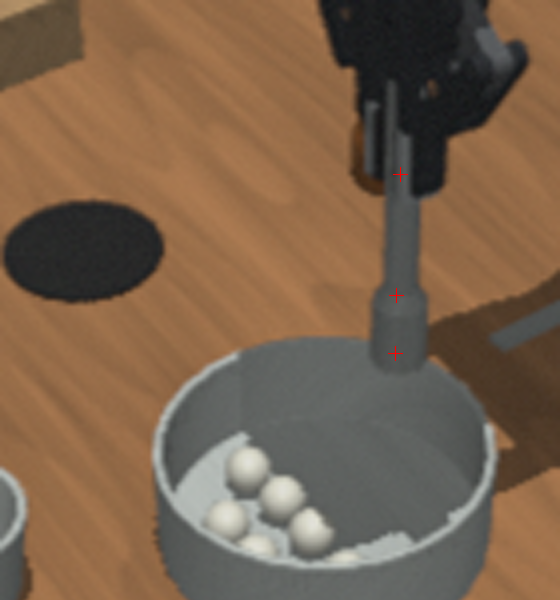

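The stirrer hangs straight. Its foot, near crop (399,360), is within about 2 mm of the prediction at (395,353). Stirring now.

```bash
python3 - <<'E'
from h import *
r=.037;z=G+.0125
p=lambda a:[POT[0]-r*np.cos(a),POT[1]+r*np.sin(a),z]
manip.servo_line(p(0),rate=.1);print(manip.get_time(),manip.get_contact_force())
N=16
for k in range(1,2*N+2):
    manip.servo_line(p(2*np.pi*k/N),rate=.07)
    F=manip.get_contact_force()
    if k%4==0: print(k,round(manip.get_time(),2),F.round(1),manip.get_position().round(4),round(manip.get_width(),4))
    if np.linalg.norm(F)>40: print("force",k,F);break
look("scene","s3.png");im=cv2.imread("pics/s3.png")
cv2.imwrite("pics/c3.png",cv2.resize(im[110:270,200:340],None,fx=3.5,fy=3.5,interpolation=cv2.INTER_CUBIC))
E
```

```text
9.275 [-0.06921132 -0.46685363 -0.96995003]
4 10.71 [-0.6  0.7 -1.4] [0.563  0.005  0.1305] 0.0139
8 12.14 [ 0.5 -0.1 -2.2] [ 0.5995 -0.0325  0.1305] 0.014
12 13.57 [ 0.   0.3 -1.1] [ 0.562  -0.069   0.1305] 0.0139
16 15.01 [ 0.2  0.1 -0.5] [ 0.5254 -0.0315  0.1305] 0.0139
20 16.44 [-0.9 -0.5 -1.3] [0.563  0.005  0.1305] 0.0138
24 17.88 [ 0.1  0.7 -0.8] [ 0.5995 -0.0325  0.1305] 0.0141
28 19.31 [ 0.3  0.5 -1.6] [ 0.562  -0.069   0.1305] 0.0136
32 20.74 [-0.4 -0.1 -0.6] [ 0.5254 -0.0315  0.1305] 0.0137
```

View pics/c3.png

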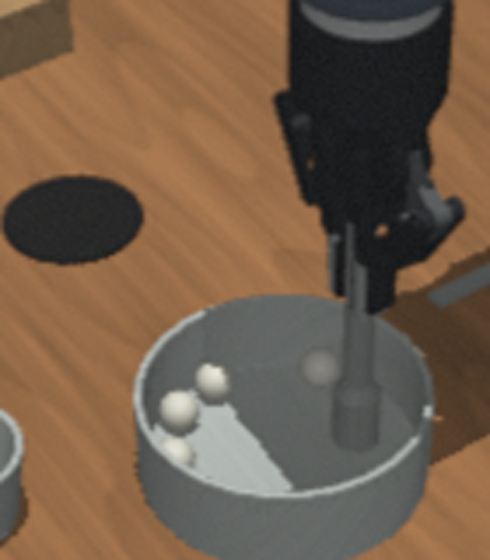

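The foot is down at the near side (crop (355,435)), straight, and the balls have spread. Forces stayed small. Next I lift it and stand it on the pad.

```bash
python3 - <<'E'
from h import *
P=manip.get_position()
manip.servo_line([P[0],P[1],G+.10],rate=.12)
manip.servo_line([*PAD,G+.10],rate=.15)
manip.servo_line([*PAD,G+.012],rate=.1);manip.hold(.3)
f0=manip.get_contact_force()[2];print(f0,manip.get_time())
for h in np.arange(.010,.0005,-.001):
    manip.servo_line([*PAD,G+h],rate=.02);manip.hold(.1);f=manip.get_contact_force()[2];print(round(h,4),round(f,2))
    if f-f0>3: break
look("scene","s4.png");look("top","t4.png")
a=cv2.imread("pics/s4.png")[80:280,150:350];b=cv2.imread("pics/t4.png")[110:310,230:430]
cv2.imwrite("pics/c4.png",cv2.resize(np.hstack([a,b]),None,fx=2,fy=2,interpolation=cv2.INTER_CUBIC))
print(manip.get_time(),manip.get_position())
E
```

```text
-1.9830171657113171 25.3083
0.01 -2.22
0.009 -1.68
0.008 -1.68
0.007 -1.84
0.006 -1.78
0.005 -1.84
0.004 5.88
27.8583 [ 0.56031855 -0.28464404  0.12268291]
```

View pics/c4.png

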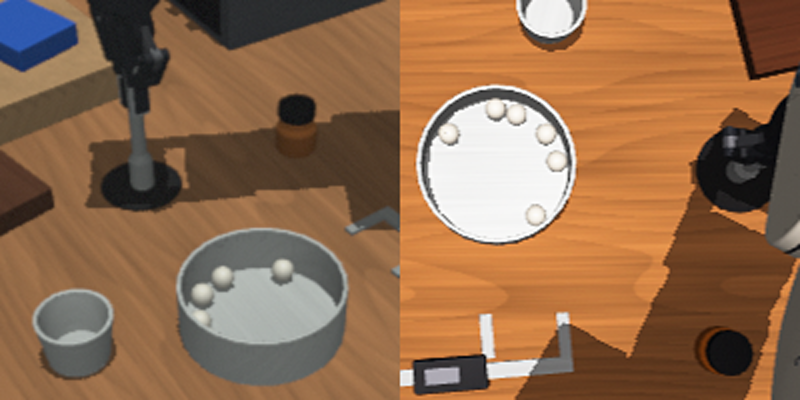

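All six balls are in the pot (top half of the crop, around (448,133) to (536,215)). The foot is in the middle of the pad and the contact force shows it has touched down. Releasing.

```bash
python3 - <<'E'
from h import *
manip.command_gripper(.05);print(manip.get_width())
P=manip.get_position()
manip.servo_line([P[0],P[1],P[2]+.15],rate=.12)
manip.servo_line([P[0]-.12,P[1]-.15,P[2]+.17],rate=.2)
manip.hold(.3)
look("scene","s5.png");look("top","t5.png")
a=cv2.imread("pics/s5.png")[80:280,150:350];b=cv2.imread("pics/t5.png")[110:310,230:430]
cv2.imwrite("pics/c5.png",cv2.resize(np.hstack([a,b]),None,fx=2,fy=2,interpolation=cv2.INTER_CUBIC))
print(manip.get_time(),manip.get_contact_force())
E
```

```text
0.05022156222006027
31.2083 [0.0213727  0.24813522 0.49895471]
```

View pics/c5.png

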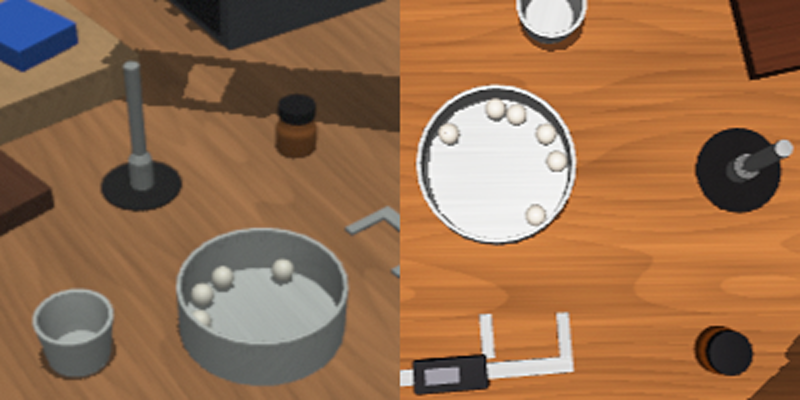

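The stirrer stands free on the pad and six balls are in the pot. I'll do a quick numeric check that it's upright, using its top at top-view (421.8,184.3), and then hand in.

```bash
python3 - <<'E'
from h import *
t=onz("top",421.8,184.3,.154)[:2]-PAD;print(t)
if np.linalg.norm(t)<.015: manip.sign_off();print("handed in",manip.get_time())
E
```

```text
[-0.00148223 -0.00060704]
the job is handed in; nothing more can be done
the job is handed in; nothing more can be done
```

I stirred the balls two full clockwise rounds from the near side and stood the tall stirrer on the black pad. The job is handed in; `sign_off` gives no verdict.

- **Stirring:** I gripped the steel rod about 115 mm up. The stir radius was 37 mm, with the foot meant to be about 7 mm above the pot floor. The force, read at the end of each short move, never passed 40 N, and the readings printed each quarter-round were at most about 2 N. Before stirring, a picture showed the foot within about 2 mm of where I expected it.
- **Final checks:** the last pictures show all six balls in the pot, moved from their starting places. The stirrer stands free, with its foot near the middle of the pad. Its top measures about 1.6 mm off the pad's centre, so it is upright. The gripper was clear of everything at about 31 s.
- **Disagreements:** the two cameras differed by about 3 mm on the stirrer's position. The pad's centre differed by about 7 mm between the top view and a rough reading from the scene view. I used the top view for the pad because its diameter came out right (89.5 mm against 90 mm), and the final pictures agree with it. No check failed.

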